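# Slide the flow module home and latch the instrument's hood

### The job

One of the three flow modules in the blue measuring instrument has been left sticking part-way out of its bay. Slide it along its guide rails fully home against the stop, like the other two, then swing the hood down without slamming it and press its front edge until the catches click and it stays fully shut by itself. Leave the bottle, the beaker and the sensor case where they stand.

Things in the scene. Friction and masses are not known exactly. Their poses are not given: they have to be found in the camera images.
- instrument: fixed grey and blue bench instrument, 335 mm long (x -175 to +160 mm), 210 mm wide (y +-105), 116 mm high when shut. Origin on the bench under the hood's hinge line, z up. -x points to its front (roughly world -y), where the hood's free edge and the bays' open ends are; x > 0 is a closed housing 115 mm high. In front of the hinge an aluminium deck, top at z = 45 mm, carries the modules
- deck_front (a point): middle of the deck's front edge: x = -160, y = 0, z = 45 mm in the instrument's frame (axes alike). Three bays run along x, centred at y = -58, 0, +58 mm. Guide rails beside each (x -150 to -50 mm, 14 mm above the deck) have steel lips that overhang the modules' feet with 1.5 mm play: a module can only slide along x. A light push (1-3 N) moves it; it stays where it is put
- stop (a point): middle of the foot of the stop: x = -50, y = 0, z = 45 mm in the instrument's frame. The stop is the front face of a black block across all bays (40 mm above the deck). A module is home with its rear end against it: its origin at x = -85 mm, its front face at x = -120 mm. The one left out starts 50 to 66 mm short of that, its front end overhanging the deck's edge
- module_red: red-nutted flow module, one of three: bronze block 70 x 34 mm on a 42 mm wide, 8 mm high steel foot that runs in the rails; block top 36 mm above its underside, two red port nuts (13 mm across) on top reach 46 mm; 0.25 kg. Origin: centre of the underside, on the deck; x as the instrument's x; front end, with a red label, at x = -35 mm. Any of the three may be out, in any bay
- module_yellow: yellow-nutted flow module, one of three: bronze block 70 x 34 mm on a 42 mm wide, 8 mm high steel foot that runs in the rails; block top 36 mm above its underside, two yellow port nuts (13 mm across) on top reach 46 mm; 0.25 kg. Origin: centre of the underside, on the deck; x as the instrument's x; front end, with a yellow label, at x = -35 mm. Any of the three may be out, in any bay
- module_green: green-nutted flow module, one of three: bronze block 70 x 34 mm on a 42 mm wide, 8 mm high steel foot that runs in the rails; block top 36 mm above its underside, two green port nuts (13 mm across) on top reach 46 mm; 0.25 kg. Origin: centre of the underside, on the deck; x as the instrument's x; front end, with a green label, at x = -35 mm. Any of the three may be out, in any bay
- hood (a joint): angle of the hinged hood in rad: 0 fully shut, 1.68 to 1.88 at the start (open just past upright), at most 2.0. Blue frame with a clear window, 172 mm from hinge axis to front edge, 210 mm wide, panel 8 mm thick centred on the axis; a blue front wall (7 mm thick, to 82 mm below the axis plane) and grey cheeks hang from it. 0.55 kg
- hood_hinge (a point): middle of the hood's hinge axis: x = 0, y = 0, z = 112 mm in the instrument's frame; the axis runs along its y. Stiff sprung hinge, 1 to 3 N at the edge: the hood stays where left above 0.45 rad; let go lower and unlatched, it rises again to about 0.4. Open, its outer face looks to the instrument's rear (+x); pushed there from behind near the edge it swings forward and down
- hood_edge (a point): on the outer (top) face of the hood's 40 mm wide blue front rail, mid-width, 155 mm from the axis, 17 mm from the front edge: where to press. Moves with the hood; shut, it is at x = -155, z = 116 mm in the instrument's frame, facing up
- catch (a point): one of two hidden spring ball catches inside the hood's cheeks (x = -145, y = +-92, z = 34 mm in the instrument's frame). They resist the hood from about 0.09 rad (about 13 N at the front edge), give way near 0.04 rad, then pull it onto its stop at 0 and hold it there; pressing on against the stop does no harm
- bottle: bystander: amber glass bottle with a blue cap, 60 mm across, 115 mm high, upright on the bench beside the instrument; origin: centre of its underside
- beaker: bystander: clear beaker, 68 mm across, 85 mm high, on the bench before the instrument; origin: centre of its underside
- sensor_case: bystander: flat sensor case, black with a pale lid, 75 x 110 x 26 mm, lying on the bench before the instrument; origin: centre of its underside
Things that resemble listed ones, but are neither listed nor needed, are in the scene too. What is shaped like the module_red but purple is not meant.

How it is judged (in metres and radians):
On the way, in this order (a step that is already met when the one before it is completed fails the run):
1. all three modules are home against the stop while the hood is still open (x of each of module_red, module_yellow, module_green in the frame of instrument above -0.0885 m and value of joint hood above 0.5 rad), for 0.2 s.
2. the hood is pressed down past its catches, fully shut (value of joint hood below 0.025 rad), for 0.2 s.
At the end, for the whole second after the job is handed in: The hood stays shut by its catches within 0.025 rad (4 mm at the front edge), all three modules are within 3.5 mm of fully home and at rest, and bottle, beaker and sensor case stand upright within 20 mm of where they were (x of each of module_red, module_yellow, module_green in the frame of instrument above -0.0885 m and value of joint hood below 0.025 rad and linear speed of each of module_red, module_yellow, module_green below 0.02 m/s and distance of each of bottle, beaker, sensor_case from where it was at the start of the episode below 0.02 m and angle between each of bottle, beaker, sensor_case's own z axis and vertical below 0.15 rad); the robot touches nothing.
It fails at once if the hood is slammed: coming down faster than 3 rad/s (half a metre per second at its edge) over the last 1 rad (value of joint hood between 0.12 and 1 rad and velocity of joint hood below -3 rad/s).
It fails at once if the bottle, the beaker or the sensor case is shifted by more than 20 mm or tipped (not (distance of each of bottle, beaker, sensor_case from where it was at the start of the episode below 0.02 m and angle between each of bottle, beaker, sensor_case's own z axis and vertical below 0.15 rad)).
It also fails if it takes over 58 s, if anything falls off the work surface, if the arm or the gripper's body presses on something with over 40 N, if the wrist force passes 120 N, or if a joint passes its speed limit or range.

### The arm

A 6-joint arm with a two-finger parallel gripper is mounted at the origin on the work surface. World frame = base frame: x ahead of the robot, y to its left, z up, the work surface at z = 0. Lengths are in mm, angles in degrees, forces in N, time in s.
With the tool pointing down it reaches from about 300 to 850 mm from the base axis. Payload 4.2 kg.
Tool frame: the origin (TCP) lies midway between the tips of the shut fingers; the grasp point (between the pads) lies 19 mm behind it; x points along the fingers, y is the direction in which the jaws open and shut, and the axes are right-handed (so a half turn about x gives the same grasp; the last joint's range is limited). The gripper opens to 91 mm and grips with 3 to 60 N. Pads are 32 mm wide; open, the fingers measure 118 mm over their backs; the gripper's body (76 mm by 178 mm) begins 60 mm behind the grasp point.
Start: joints at [-76.433, 18.312, 89.639, -0, 72.044, -1.146], TCP at [146.045, -556.16, 213.976] pointing down, gripper open.
Joint ranges: [-177.97, 177.97], [-48.28, 115.42], [12.27, 149.76], [-77.06, 257.06], [2.81, 150.46], [-146.56, 146.56]. Speed limits (degrees/s): [147.25, 147.25, 180, 180, 180, 180].

### API

Orientations are given as [roll, pitch, yaw] about the fixed x, y, z axes, in that order (R = Rz(yaw) Ry(pitch) Rx(roll)).
In Python, from workcell import env gives the robot as it stands.
- The arm moves only by the shell command python3 -m handwheel 'ROWS' [FORCE]. ROWS is text: rows parted by semicolons, each of 7 numbers parted by spaces: the turn, a rotation vector about the tool's x, y, z in degrees, then the shift along the tool's x, y, z in m, then the finger opening in m, from 0 to 0.0912. In form: rx ry rz x y z grip; .... A call has 1 to 12 rows; each row is the pose to reach, as a shift and turn from the pose commanded when the call began, along the tool's axes at that moment; what a row does not reach only later rows make up. A row lasts 1/12 s, in which the tool goes at most 41.7 mm and 7.16 degrees, less where a joint would pass 70% of its speed; a pose out of reach is approached as far as the arm can. A call with a gripper value outside its range is refused whole. The fingers move at their own pace and stop on an object; FORCE is the grip in N (left out, the last holds). Time passes only in rows, so rows that repeat a pose let the fingers close. It gives the time, the measured TCP pose, the force and the opening at its end, in the units of the state.
- env.state(): the state, without advancing time (a new reading comes with each control period).
- env.grab_frame(name): name is "side" or "top" or "wrist"; returns the picture (480x640x3 uint8, red, green, blue); there is no depth.
- env.get_calibration(name): a dict with "mtx" (3x3 intrinsics, pixels), "T" (4x4, takes a point from camera to world coordinates); the wrist camera has in their place "hand_eye" (4x4, takes a point from camera to tool coordinates, whose origin is the TCP and whose axes are the tool frame's). Camera axes: x right, y up, looking along -z (the intrinsics and any distortion apply to the point x, -y, -z); pixel columns grow to the right and rows downward; lengths in mm; the calibration is good to about 2 mm. A picture is of the moment at which its call begins: read the wrist's pose just before it. get_calibration takes no time and is no camera call.
- env.job_done(): hands the job in, once; it reports no verdict.
The state is a dict: "time_s": time; "qpos": joint angles; "qvel": joint speeds; "effort": joint torques, N m; "ee_pos": TCP position; "ee_rot": TCP orientation; "force": force on the tool from outside, world axes, zero at the start; "torque": the same for the moment, N m; "gripper_width": finger opening in mm.
Only numpy, scipy, OpenCV 4.12 (cv2) and the standard library are available. Lean on these libraries where they do the work, as an engineer would, in place of code of your own. Each camera call takes 0.05 s, during which the arm holds its last target. There are 200 camera calls.

## Working session

There is one attempt and no reset: what is moved stays moved. The work goes in short steps, Python scripts to look and compute and a shell command to move; the robot and the scene stay as the last step left them, time stands still between calls to the robot, and variables do not carry over. Pictures are saved under pics/ and viewed, on a budget of 10 in all, crops included, one or two more only if the job needs it, and the job is handed in when it is done.

```bash
mkdir -p pics; ls; python3 - <<'E'
from workcell import env
import cv2,numpy as np
for n in ("side","top"):
    cv2.imwrite(f"pics/{n}0.png",env.grab_frame(n)[:,:,::-1])
    c=env.get_calibration(n);print(n,{k:np.round(v,3).tolist() if not isinstance(v,str) else v for k,v in c.items()})
c=env.get_calibration("wrist");print({k:np.round(v,3).tolist() for k,v in c.items()})
print(env.state())
E
```

```text
pics
side {'mtx': [[512.882, 0.0, 315.378], [0.0, 512.882, 239.631], [0.0, 0.0, 1.0]], 'T': [[0.953, 0.214, -0.214, 328.853], [-0.303, 0.662, -0.686, -750.675], [-0.006, 0.718, 0.696, 771.086], [0.0, 0.0, 0.0, 1.0]]}
top {'mtx': [[523.19, 0.0, 320.892], [0.0, 523.19, 236.635], [0.0, 0.0, 1.0]], 'T': [[-0.04, 0.978, -0.206, 332.897], [-0.999, -0.038, 0.013, -79.549], [0.005, 0.206, 0.979, 1150.597], [0.0, 0.0, 0.0, 1.0]]}
{'mtx': [[357.544, 0.0, 317.707], [0.0, 357.544, 242.856], [0.0, 0.0, 1.0]], 'hand_eye': [[-0.001, 0.298, -0.955, -170.243], [1.0, -0.0, -0.001, -0.213], [-0.001, -0.955, -0.298, -85.465], [0.0, 0.0, 0.0, 1.0]]}
{'time_s': 0.1, 'qpos': array([-7.64330139e+01,  1.83476164e+01,  8.96979023e+01,  4.52857951e-04,
        7.20425363e+01, -1.14588351e+00]), 'qvel': array([-0.02502118, -0.03011864, -0.28094126, -0.07624361,  0.11023302,
       -0.09053375]), 'effort': array([ 3.73642706e-04, -4.13331914e+01, -2.32509702e+01,  7.28300144e-02,
        4.21616295e-02, -5.91426692e-05]), 'ee_pos': array([ 145.93804316, -555.72591255,  213.21822319]), 'ee_rot': array([-91.42605317,  89.91194389, 103.28667649]), 'force': array([0.11759327, 0.62398176, 0.57258414]), 'torque': array([-0.03072909,  0.01248664, -0.00489872]), 'gripper_width': 91.65061867568662}
```

View pics/side0.png

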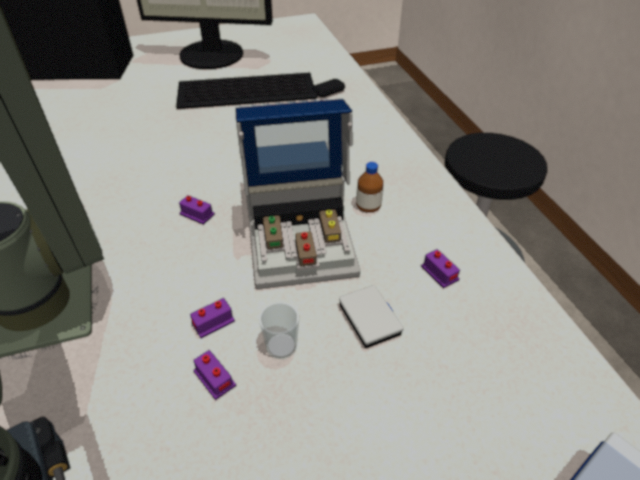

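View pics/top0.png

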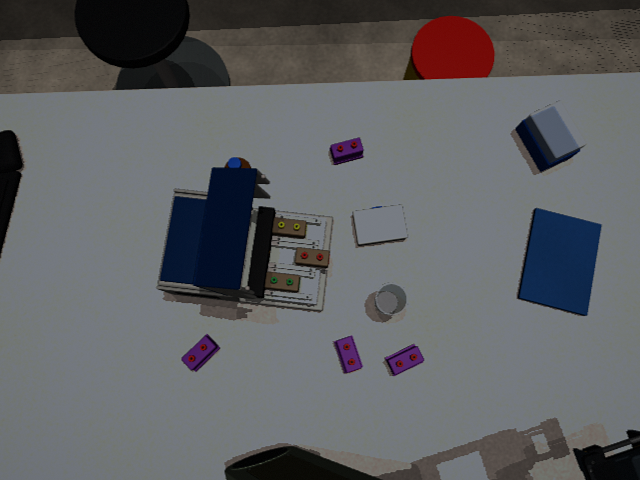

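The red module in the middle bay is the one out: its nuts are near (306,257) and (320,258) in the top view and (305,238) and (308,250) in the side view. The yellow and green modules are home. The hood is open, the bottle stands behind and beside it, and the beaker and case stand in front.

```bash
cat > h.py <<'E'
import cv2,numpy as np
from workcell import env
def ray(c,T,uv):
    d=np.linalg.inv(c["mtx"])@[uv[0],uv[1],1]; d=np.array([d[0],-d[1],-d[2]])
    return T[:3,3],T[:3,:3]@d
def onplane(c,T,uv,z):
    o,d=ray(c,T,uv); return o+d*(z-o[2])/d[2]
def blobs(im,lo,hi,roi,amin=4):
    x0,y0,x1,y1=roi; hsv=cv2.cvtColor(im[y0:y1,x0:x1],cv2.COLOR_BGR2HSV)
    m=cv2.inRange(hsv,lo,hi)
    n,_,st,ce=cv2.connectedComponentsWithStats(m)
    return [(ce[i]+[x0,y0],st[i,4]) for i in range(1,n) if st[i,4]>=amin]
E
python3 - <<'E'
from h import *
np.set_printoptions(precision=1,suppress=True)
cols={"red":((0,190,90),(7,255,255)),"yel":((25,150,90),(34,255,255)),"grn":((45,110,50),(85,255,255))}
for n,roi in(("top",(262,205,340,305)),("side",(250,200,350,275))):
    im=cv2.imread(f"pics/{n}0.png");c=env.get_calibration(n)
    for k,(lo,hi) in cols.items():
        for uv,a in blobs(im,lo,hi,roi): print(n,k,uv,a,onplane(c,c["T"],uv,91))
im=cv2.imread("pics/top0.png");c=env.get_calibration("top");T=c["T"]
# deck corners: rough positions
for nm,uv,z in(("deckR",(334,214),45),("deckL",(323,310),45),("beaker",(391,299),85),("case",(381,225),26),("caseTL",(353,211),26),("caseBL",(357,245),26),("hoodL",(250,168),280),("hoodcornerFar",(257,169),280),("hoodfarL",(244,292),280),("bottle",(237,163),115)):
    print(nm,onplane(c,T,uv,z))
E
```

```text
top red [304.  254.5] 20 [519.3 -57.1  91. ]
top red [319.5 256. ] 20 [514.9 -88.8  91. ]
top yel [281.1 224. ] 20 [585.5 -11.7  91. ]
top yel [296.4 225.6] 22 [580.7 -43.2  91. ]
top grn [273.6 279.3] 27 [470.5   6.3  91. ]
top grn [289.3 281. ] 26 [465.8 -25.4  91. ]
side red [303.9 235.8] 20 [519.9 -63.9  91. ]
side red [306.1 247.2] 19 [514.8 -94.8  91. ]
side red [307.9 260.6] 24 [ 507.8 -129.2   91. ]
side yel [328.3 212.3] 30 [586.3 -13.4  91. ]
side yel [331.3 223.5] 22 [581.1 -47.   91. ]
side grn [271.3 219.1] 29 [472.    2.1  91. ]
side grn [273.  230.6] 25 [466.9 -31.5  91. ]
side grn [274.3 243.6] 33 [460.4 -67.1  91. ]
deckR [ 614.3 -124.4   45. ]
deckL [407.8 -92.   45. ]
beaker [ 421.8 -230.5   85. ]
case [ 590.1 -227.8   26. ]
caseTL [ 624.4 -167.6   26. ]
caseBL [ 547.3 -172.4   26. ]
hoodL [643.   28.1 280. ]
hoodcornerFar [640.7  15.9 280. ]
hoodfarL [426.7  40.7 280. ]
bottle [713.8  75.4 115. ]
```

```bash
cat >> h.py <<'E'
from scipy.spatial.transform import Rotation as Ro
ex=np.array([.155,.988,0]);ex/=np.linalg.norm(ex);ey=np.array([-ex[1],ex[0],0]);ez=np.array([0,0,1.])
O=np.array([538.9,65.5,0])
Rd=np.stack([-ez,ey,ex],1)
def inst(p): d=np.asarray(p)-O; return np.array([d@ex,d@ey,d[2]])
def world(q): return O+q[0]*ex+q[1]*ey+q[2]*ez
def go(*q):
    s=env.state();R=Ro.from_euler("xyz",s["ee_rot"],degrees=True).as_matrix()
    print("inst",inst(s["ee_pos"]).round(1),"rot",Ro.from_matrix(R.T@Rd).as_rotvec(degrees=True).round(2),"F",s["force"].round(1),"t",s["time_s"])
    for p in q: print(p,(R.T@(world(p)-s["ee_pos"])/1000).round(4))
E
python3 -c "
from h import *
go((-215,0,214),(-215,0,63))"
```

```text
inst [-674.6  291.9  213.2] rot [1.1363e+02 9.0000e-02 6.0000e-02] F [0.1 0.6 0.6] t 0.1
(-215, 0, 214) [-3.000e-04 -3.041e-01 -4.517e-01]
(-215, 0, 63) [ 0.1507 -0.3038 -0.4517]
```

```bash
cat >> h.py <<'E'
def Rt(t):
    s,c=np.sin(np.radians(t)),np.cos(np.radians(t)); x=s*ex-c*ez; y=-ey
    return np.stack([x,y,np.cross(x,y)],1)
def go(t,*q):
    Rd=Rt(t);s=env.state();R=Ro.from_euler("xyz",s["ee_rot"],degrees=True).as_matrix()
    print("inst",inst(s["ee_pos"]).round(1),"rot",Ro.from_matrix(R.T@Rd).as_rotvec(degrees=True).round(2),"F",s["force"].round(1),"t",s["time_s"],"q",s["qpos"].round(0))
    for p in q: print(p,(R.T@(world(p)-s["ee_pos"])/1000).round(4))
E
python3 -c "
from h import *
go(0,(-225,0,214))
go(28,(-225,0,214))"
```

```text
inst [-674.6  291.9  213.2] rot [-6.637e+01 -5.000e-02  8.000e-02] F [0.1 0.6 0.6] t 0.1 q [-76.  18.  90.   0.  72.  -1.]
(-225, 0, 214) [-3.000e-04 -2.949e-01 -4.477e-01]
inst [-674.6  291.9  213.2] rot [-65.    24.72 -16.13] F [0.1 0.6 0.6] t 0.1 q [-76.  18.  90.   0.  72.  -1.]
(-225, 0, 214) [-3.000e-04 -2.949e-01 -4.477e-01]
```

```bash
python3 -m handwheel '-66 0 0 0 -0.295 -0.448 0; -66 0 0 0 -0.295 -0.448 0; -66 0 0 0 -0.295 -0.448 0; -66 0 0 0 -0.295 -0.448 0; -66 0 0 0 -0.295 -0.448 0; -66 0 0 0 -0.295 -0.448 0; -66 0 0 0 -0.295 -0.448 0; -66 0 0 0 -0.295 -0.448 0; -66 0 0 0 -0.295 -0.448 0; -66 0 0 0 -0.295 -0.448 0; -66 0 0 0 -0.295 -0.448 0; -66 0 0 0 -0.295 -0.448 0' 20; python3 -c "
from h import *
go(0,(-225,0,214));go(28,(-225,0,214))"
```

```text
time_s: 1.1
ee_pos: [480.9, -182.2, 213.7]
ee_rot: [-73.9, 90.0, -173.2]
force: [0.1, -0.5, 0.6]
gripper_width: 14.2
inst [-253.7   18.9  213.7] rot [-0.36  0.01  0.03] F [ 0.1 -0.5  0.6] t 1.1 q [-22.  13.  97.  -0.  70. -13.]
(-225, 0, 214) [-0.0003  0.0187 -0.0288]
inst [-253.7   18.9  213.7] rot [-0.36 28.01 -0.06] F [ 0.1 -0.5  0.6] t 1.1 q [-22.  13.  97.  -0.  70. -13.]
(-225, 0, 214) [-0.0003  0.0187 -0.0288]
```

```bash
python3 -m handwheel '0 7 0 0 0.015 -0.025 0; 0 14 0 0 0.015 -0.025 0; 0 21 0 0 0.015 -0.025 0; 0 28 0 0 0.015 -0.025 0; 0 28 0 0 0.015 -0.025 0;0 28 0 0 0.015 -0.025 0'; python3 - <<'E'
from h import *
go(28,(-225,0,214))
s=env.state();im=env.grab_frame("wrist")[:,:,::-1].copy();cv2.imwrite("pics/w1.png",im)
E
```

```text
time_s: 1.6
ee_pos: [498.4, -163.0, 212.6]
ee_rot: [-179.6, 62.0, 80.9]
force: [0.3, 0.6, 0.5]
gripper_width: 0.3
inst [-232.     4.6  212.6] rot [-0.55  0.03 -0.1 ] F [0.3 0.6 0.5] t 1.6 q [-35.  20.  94.  25.  81. -33.]
(-225, 0, 214) [ 0.0021  0.0046 -0.0069]
```

View pics/w1.png

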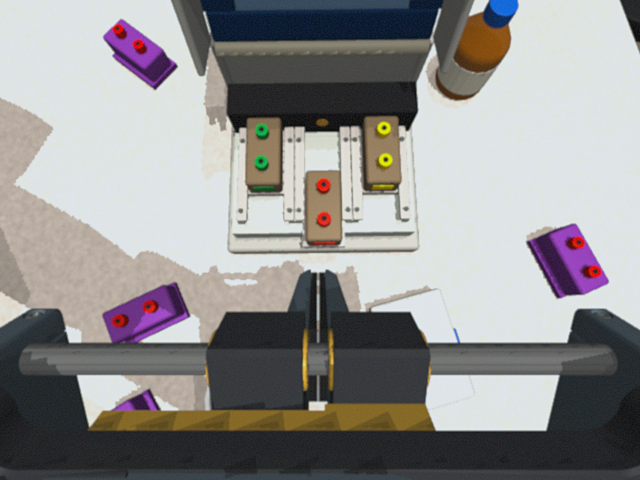

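The view shows red in the middle bay with its nuts at (323,185) and (323,219). Green is at (262,131) and (262,162), yellow at (384,128) and (386,160). The fingers are lined up with the middle bay. Next I refine the frame from this view.

```bash
python3 - <<'E'
from h import *
im=cv2.imread("pics/w1.png");s=env.state();c=env.get_calibration("wrist")
M=np.eye(4);M[:3,:3]=Ro.from_euler("xyz",s["ee_rot"],degrees=True).as_matrix();M[:3,3]=s["ee_pos"];T=M@c["hand_eye"]
for k,lo,hi in(("red",(0,190,90),(7,255,255)),("yel",(25,150,90),(34,255,255)),("grn",(45,110,50),(85,255,255))):
    for uv,a in blobs(im,lo,hi,(240,110,410,250),30):
        z=91; p=onplane(c,T,uv,z); print(k,uv.round(1),a,p.round(1),inst(p).round(1))
go(28,(-215,0,66))
E
```

```text
red [323.  185.4] 130 [521.3 -57.   91. ] [-123.8   -1.6   91. ]
red [323.6 218.9] 123 [516.6 -88.3  91. ] [-155.4   -1.8   91. ]
red [325.2 242.6] 33 [ 514.4 -110.    91. ] [-177.2   -3.    91. ]
yel [383.5 128.1] 151 [587.2 -10.2  91. ] [-67.3 -59.4  91. ]
yel [385. 160.] 155 [582.2 -42.   91. ] [-99.5 -59.5  91. ]
yel [383.2 185.8] 83 [575.7 -66.3  91. ] [-124.5  -56.8   91. ]
grn [261.7 130.8] 164 [473.1   5.7  91. ] [-69.3  55.8  91. ]
grn [261.  162.3] 157 [468.2 -25.5  91. ] [-100.9   55.7   91. ]
grn [263.6 188. ] 101 [467.2 -50.7  91. ] [-125.9   52.8   91. ]
inst [-231.1    4.4  213.5] rot [-0.42  0.06 -0.14] F [ 0.6  0.3 -0.5] t 1.65 q [-35.  19.  94.  25.  81. -33.]
(-215, 0, 66) [0.1378 0.0045 0.0548]
```

```bash
sed -i 's/^O=.*/O=np.array([538.9,65.5,0])+.5*ex-1.8*ey/' h.py; python3 -m handwheel '0 0 0 0.138 0.006 0.055 0;0 0 0 0.138 0.006 0.055 0;0 0 0 0.138 0.006 0.055 0;0 0 0 0.138 0.006 0.055 0;0 0 0 0.138 0.006 0.055 0;0 0 0 0.138 0.006 0.055 0'; python3 - <<'E'
from h import *
go(28,(-190,0,66),(-134,0,66),(-132,0,66),(-128,0,66))
E
```

```text
time_s: 2.15
ee_pos: [507.6, -145.5, 66.7]
ee_rot: [-179.9, 62.0, 80.9]
force: [-0.6, 0.7, 0.9]
gripper_width: 0.2
inst [-2.138e+02  1.000e-01  6.670e+01] rot [-0.25  0.01 -0.07] F [-0.6  0.7  0.9] t 2.15 q [-33.  28. 104.  29.  63. -41.]
(-190, 0, 66) [ 0.0118 -0.     -0.0207]
(-134, 0, 66) [ 0.038  -0.0003 -0.0702]
(-132, 0, 66) [ 0.039  -0.0003 -0.0719]
(-128, 0, 66) [ 0.0409 -0.0003 -0.0755]
```

```bash
python3 -m handwheel '0 0 0 0.006 0 -0.011 0;0 0 0 0.012 0 -0.022 0;0 0 0 0.015 0 -0.028 0;0 0 0 0.018 0 -0.034 0;0 0 0 0.021 0 -0.040 0;0 0 0 0.024 0 -0.046 0;0 0 0 0.027 0 -0.051 0;0 0 0 0.030 0 -0.056 0;0 0 0 0.033 0 -0.061 0;0 0 0 0.035 0 -0.065 0;0 0 0 0.035 0 -0.065 0'; python3 - <<'E'
from h import *
go(28,(-134,0,66),(-130,0,66))
E
```

```text
time_s: 3.07
ee_pos: [519.1, -72.8, 65.7]
ee_rot: [-179.9, 61.9, 80.9]
force: [0.9, -1.3, -0.0]
gripper_width: 0.4
inst [-1.401e+02 -1.000e-01  6.570e+01] rot [-0.33 -0.06 -0.1 ] F [ 0.9 -1.3 -0. ] t 3.0667 q [-26.  26. 108.  32.  59. -37.]
(-134, 0, 66) [ 0.0026 -0.0001 -0.0056]
(-130, 0, 66) [ 0.0045 -0.0002 -0.0091]
```

Creep until the force shows the stop.

```bash
python3 -m handwheel '0 0 0 0.001 0 -0.002 0;0 0 0 0.0019 0 -0.0035 0;0 0 0 0.0028 0 -0.0053 0;0 0 0 0.0028 0 -0.0053 0'; python3 -m handwheel '0 0 0 0.0005 0 -0.001 0;0 0 0 0.001 0 -0.0018 0;0 0 0 0.001 0 -0.0018 0';python3 -m handwheel '0 0 0 0.0005 0 -0.001 0;0 0 0 0.001 0 -0.0018 0;0 0 0 0.001 0 -0.0018 0'
```

```text
time_s: 3.4
ee_pos: [520.2, -67.7, 65.7]
ee_rot: [-179.9, 62.0, 80.8]
force: [0.6, -2.1, 0.8]
gripper_width: 0.7
time_s: 3.65
ee_pos: [520.5, -66.7, 65.7]
ee_rot: [180.0, 62.1, 80.7]
force: [-1.8, -4.9, 1.4]
gripper_width: 0.4
time_s: 3.9
ee_pos: [520.7, -66.4, 65.6]
ee_rot: [179.8, 62.3, 80.6]
force: [-4.4, -11.7, 3.9]
gripper_width: 0.3
```

The force rose to 12 N with almost no travel, so the module is against the stop. I back off and check.

```bash
python3 -m handwheel '0 0 0 -0.014 0 0.026 0;0 0 0 -0.038 0 0.071 0;0 0 0 -0.06 0 0.06 0;0 0 0 -0.1 0 0.03 0;0 0 0 -0.14 0 0.02 0;0 0 0 -0.16 0 0.01 0;0 0 0 -0.17 0 0.01 0;0 0 0 -0.17 0 0.01 0'; python3 - <<'E'
from h import *
go(28,(-225,0,214)); go(0,(-225,0,370))
s=env.state();im=env.grab_frame("wrist")[:,:,::-1].copy();cv2.imwrite("pics/w2.png",im)
c=env.get_calibration("wrist")
M=np.eye(4);M[:3,:3]=Ro.from_euler("xyz",s["ee_rot"],degrees=True).as_matrix();M[:3,3]=s["ee_pos"];T=M@c["hand_eye"]
for k,lo,hi in(("red",(0,190,90),(7,255,255)),("yel",(25,150,90),(34,255,255)),("grn",(45,110,50),(85,255,255))):
    for uv,a in blobs(im,lo,hi,(180,60,470,330),30):
        p=onplane(c,T,uv,91); print(k,uv.round(1),a,inst(p).round(1))
E
```

```text
time_s: 4.57
ee_pos: [507.6, -152.2, 213.5]
ee_rot: [179.4, 62.1, 80.2]
force: [-0.4, -0.2, 0.5]
gripper_width: 0.1
inst [-220.4   -1.   213.5] rot [-0.21  0.09 -0.42] F [-0.4 -0.2  0.5] t 4.5667 q [-34.  19.  94.  26.  80. -32.]
(-225, 0, 214) [-0.0026 -0.001   0.0038]
inst [-220.4   -1.   213.5] rot [ -0.31 -27.91  -0.36] F [-0.4 -0.2  0.5] t 4.5667 q [-34.  19.  94.  26.  80. -32.]
(-225, 0, 370) [-0.1404 -0.0003 -0.0692]
red [312.3 142. ] 134 [-70.4   1.9  91. ]
red [312.5 173.7] 131 [-101.8    1.8   91. ]
red [312.7 199.1] 61 [-126.2    1.7   91. ]
yel [375.2 140.7] 153 [-69.3 -57.3  91. ]
yel [376.4 173. ] 157 [-101.3  -57.2   91. ]
yel [374.3 198.5] 82 [-125.8  -54.4   91. ]
grn [252.9 142.5] 166 [-70.7  57.6  91. ]
grn [252.  174.4] 159 [-102.3   57.6   91. ]
grn [254.6 200. ] 102 [-126.8   54.5   91. ]
```

View pics/w2.png

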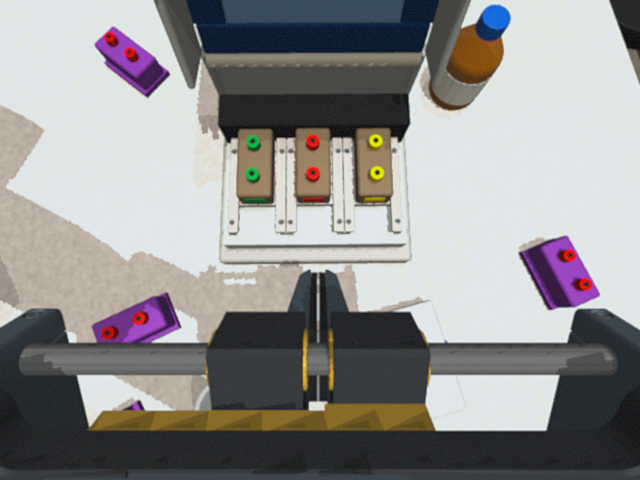

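All three modules line up, with nut rows at about 142 and 173 px and origins within 0.7 mm of their mean. Next I raise the tool and go over the hood.

```bash
python3 -m handwheel '0 -7 0 -0.04 0 -0.02 0;0 -14 0 -0.08 0 -0.04 0;0 -21 0 -0.12 0 -0.06 0;0 -28 0 -0.158 0 -0.078 0;0 -28 0 -0.158 0 -0.078 0;0 -28 0 -0.158 0 -0.078 0;0 -28 0 -0.158 0 -0.078 0'; python3 - <<'E'
from h import *
go(0,(95,0,390))
E
```

```text
time_s: 5.2
ee_pos: [505.5, -156.0, 384.5]
ee_rot: [-108.7, 89.7, 152.1]
force: [0.1, 0.0, 0.2]
gripper_width: 0.5
inst [-224.5    0.5  384.5] rot [-0.3  -0.09  0.27] F [0.1 0.  0.2] t 5.2 q [-18.  11.  76.   0.  94.  -9.]
(95, 0, 390) [-0.0049 -0.0012 -0.3195]
```

```bash
python3 -m handwheel '0 0 0 -0.008 0 -0.04 0;0 0 0 -0.008 0 -0.32 0;0 0 0 -0.008 0 -0.32 0;0 0 0 -0.008 0 -0.32 0;0 0 0 -0.008 0 -0.32 0;0 0 0 -0.008 0 -0.32 0;0 0 0 -0.008 0 -0.32 0;0 0 0 -0.008 0 -0.32 0;0 0 0 -0.008 0 -0.32 0;0 0 0 -0.008 0 -0.32 0;0 0 0 -0.008 0 -0.32 0'; python3 - <<'E'
from h import *
go(0,(95,0,258))
cv2.imwrite("pics/s2.png",env.grab_frame("side")[:,:,::-1][60:300,120:440].repeat(2,0).repeat(2,1))
E
```

```text
time_s: 6.12
ee_pos: [557.2, 157.7, 392.1]
ee_rot: [-63.0, 89.6, -162.3]
force: [0.4, -0.2, 0.6]
gripper_width: 0.5
inst [ 93.5  -2.  392.1] rot [-0.44  0.16  0.33] F [ 0.4 -0.2  0.6] t 6.1167 q [15. 16. 68. -0. 96. 24.]
(95, 0, 258) [ 0.1341 -0.0013 -0.0019]
```

View pics/s2.png

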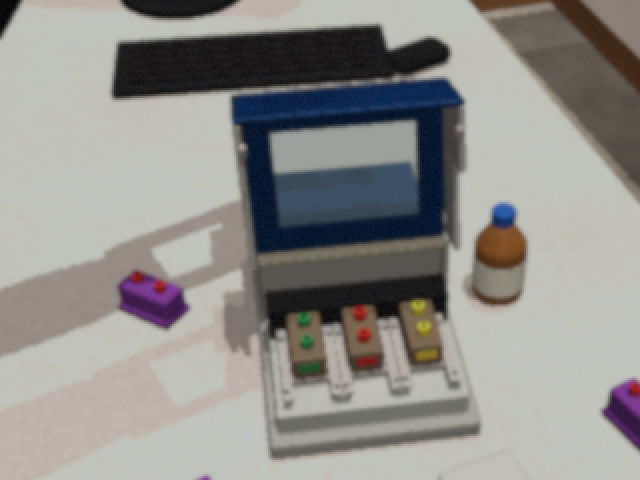

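```bash
python3 -m handwheel '0 0 0 0.04 0 0 0;0 0 0 0.08 0 0 0;0 0 0 0.12 0 0 0;0 0 0 0.134 0 0 0;0 0 0 0.134 0 0.008 0;0 0 0 0.134 0 0.016 0;0 0 0 0.134 0 0.024 0;0 0 0 0.134 0 0.032 0;0 0 0 0.134 0 0.040 0;0 0 0 0.134 0 0.048 0;0 0 0 0.134 0 0.056 0;0 0 0 0.134 0 0.062 0'; python3 - <<'E'
from h import *
go(0,(20,0,258),(-19,0,258),(-55,0,244),(-87,0,221),(-112,0,190),(-126,0,167))
cv2.imwrite("pics/s3.png",env.grab_frame("side")[:,:,::-1][0:300,120:440].repeat(2,0).repeat(2,1))
E
```

```text
time_s: 7.17
ee_pos: [547.5, 96.9, 261.9]
ee_rot: [90.8, 89.9, -8.5]
force: [1.3, 0.8, 1.4]
gripper_width: 0.4
inst [ 31.8  -1.8 261.9] rot [-0.39 -0.   -0.06] F [1.3 0.8 1.4] t 7.1667 q [ 9. 15. 87. -0. 78. 18.]
(20, 0, 258) [ 0.0039 -0.0017  0.0118]
(-19, 0, 258) [ 0.0039 -0.0015  0.0508]
(-55, 0, 244) [ 0.0179 -0.0012  0.0868]
(-87, 0, 221) [ 0.0409 -0.001   0.1188]
(-112, 0, 190) [ 0.0719 -0.0009  0.1438]
(-126, 0, 167) [ 0.0949 -0.0008  0.1578]
```

View pics/s3.png

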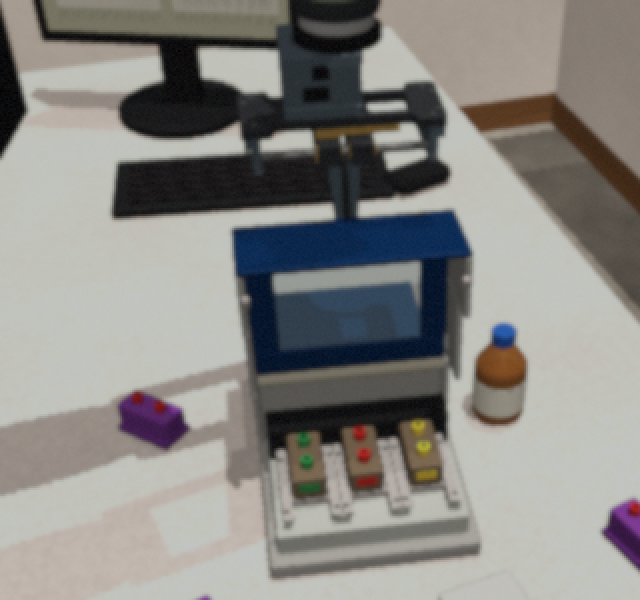

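The fingers are behind the hood's top rail at mid-width, and the hood is near upright and moving forward. Next I push it along the arc in even steps.

```bash
python3 -m handwheel '0 0 0 0.002 0 0.009 0;0 0 0 0.003 0 0.019 0;0 0 0 0.003 0 0.029 0;0 0 0 0.003 0 0.039 0;0 0 0 0.004 0 0.050 0;0 0 0 0.007 0 0.060 0;0 0 0 0.011 0 0.070 0;0 0 0 0.014 0 0.079 0;0 0 0 0.018 0 0.087 0;0 0 0 0.018 0 0.087 0'; python3 - <<'E'
from h import *
go(0,(-87,0,221),(-112,0,190),(-126,0,167),(-140,0,142))
E
```

```text
time_s: 8.05
ee_pos: [532.6, 10.3, 242.3]
ee_rot: [-51.6, 89.9, -151.0]
force: [0.6, -0.4, 0.3]
gripper_width: 0.4
inst [-56.1  -0.5 242.3] rot [-0.46  0.09  0.11] F [ 0.6 -0.4  0.3] t 8.05 q [-0. 14. 92. -0. 74.  9.]
(-87, 0, 221) [ 0.0213 -0.0002  0.0309]
(-112, 0, 190) [0.0524 0.     0.0559]
(-126, 0, 167) [0.0754 0.0002 0.0698]
(-140, 0, 142) [0.1004 0.0003 0.0838]
```

```bash
python3 -m handwheel '0 0 0 0.006 0 0.009 0;0 0 0 0.013 0 0.018 0;0 0 0 0.021 0 0.031 0;0 0 0 0.030 0 0.039 0;0 0 0 0.040 0 0.047 0;0 0 0 0.052 0 0.056 0;0 0 0 0.052 0 0.056 0'; python3 - <<'E'
from h import *
go(0,(-126,0,167),(-140,0,142),(-150,0,130),(-150,0,116))
cv2.imwrite("pics/s4.png",env.grab_frame("side")[:,:,::-1][0:300,120:440].repeat(2,0).repeat(2,1))
E
```

```text
time_s: 8.63
ee_pos: [522.3, -44.8, 188.4]
ee_rot: [-76.0, 89.7, -175.3]
force: [-0.4, -0.4, -0.4]
gripper_width: 0.3
inst [-112.1    1.1  188.4] rot [-0.46  0.08  0.33] F [-0.4 -0.4 -0.4] t 8.6333 q [-6. 15. 98. -0. 67.  3.]
(-126, 0, 167) [0.0214 0.0014 0.0139]
(-140, 0, 142) [0.0464 0.0016 0.0278]
(-150, 0, 130) [0.0584 0.0018 0.0378]
(-150, 0, 116) [0.0724 0.0018 0.0378]
```

View pics/s4.png

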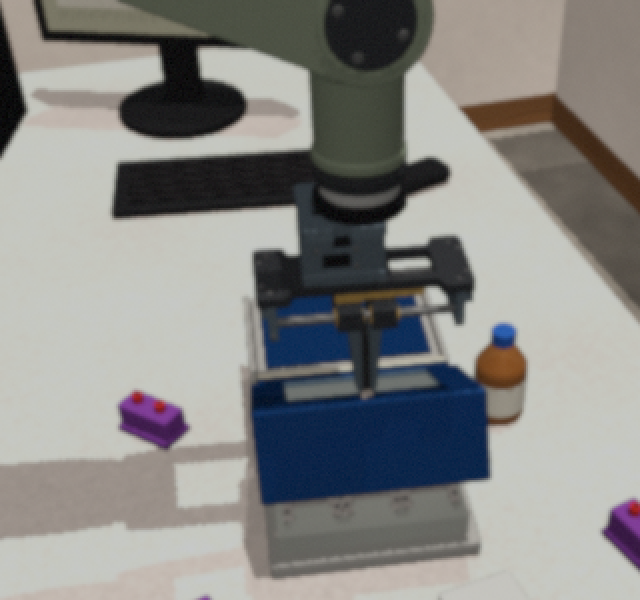

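The hood has followed to about 30°, with the fingertips on its blue front rail. Next I go on down and watch the force.

```bash
python3 -m handwheel '0 0 0 0.010 0 0.007 0;0 0 0 0.021 0 0.014 0;0 0 0 0.031 0 0.020 0;0 0 0 0.041 0 0.026 0;0 0 0 0.050 0 0.032 0;0 0 0 0.056 0 0.036 0;0 0 0 0.060 0 0.038 0;0 0 0 0.060 0 0.038 0';python3 -m handwheel '0 0 0 0.003 0 0 0;0 0 0 0.006 0 0 0;0 0 0 0.008 0 0 0;0 0 0 0.010 0 0 0;0 0 0 0.010 0 0 0'; python3 - <<'E'
from h import *
go(0,(-150,0,116))
E
```

```text
time_s: 9.35
ee_pos: [517.8, -81.4, 130.4]
ee_rot: [-59.2, 89.9, -158.5]
force: [0.5, -0.4, 0.5]
gripper_width: 0.4
time_s: 9.77
ee_pos: [518.2, -81.6, 121.8]
ee_rot: [13.8, 89.9, -85.4]
force: [-1.2, -1.3, 2.5]
gripper_width: 0.0
inst [-149.1   -0.5  121.8] rot [-0.32  0.12 -0.03] F [-1.2 -1.3  2.5] t 9.7667 q [-10.  18. 104.  -0.  58.  -1.]
(-150, 0, 116) [ 0.0058 -0.0005  0.0009]
```

```bash
for i in 1; do python3 -m handwheel '0 0 0 0.002 0 0 0;0 0 0 0.004 0 0 0;0 0 0 0.006 0 0 0;0 0 0 0.006 0 0 0'; done; python3 -m handwheel '0 0 0 0.001 0 0 0;0 0 0 0.002 0 0 0;0 0 0 0.002 0 0 0'
```

```text
time_s: 10.1
ee_pos: [518.5, -80.5, 116.2]
ee_rot: [116.2, 90.0, 17.0]
force: [-2.5, 0.5, 8.2]
gripper_width: 0.5
time_s: 10.35
ee_pos: [518.5, -80.5, 116.1]
ee_rot: [97.6, 89.9, -1.7]
force: [-5.8, 1.3, 21.2]
gripper_width: 0.7
```

```bash
python3 -m handwheel '0 0 0 0.001 0 0 0;0 0 0 0.001 0 0 0;0 0 0 0.001 0 0 0;0 0 0 0.001 0 0 0'; python3 -m handwheel '0 0 0 -0.01 0 0 0;0 0 0 -0.03 0 0 0;0 0 0 -0.07 0 0 0;0 0 0 -0.11 0 0.04 0;0 0 0 -0.15 0 0.08 0;0 0 0 -0.15 0 0.12 0;0 0 0 -0.15 0 0.16 0;0 0 0 -0.15 0 0.2 0;0 0 0 -0.15 0 0.2 0;0 0 0 -0.15 0 0.2 0;0 0 0 -0.15 0 0.2 0'; python3 - <<'E'
from h import *
a=env.grab_frame("side")[:,:,::-1][80:370,160:480].repeat(2,0).repeat(2,1)
cv2.imwrite("pics/s5.png",a); cv2.imwrite("pics/t5.png",env.grab_frame("top")[:,:,::-1])
E
```

```text
time_s: 10.68
ee_pos: [518.5, -80.5, 116.1]
ee_rot: [94.1, 89.9, -5.2]
force: [-7.9, 0.7, 25.7]
gripper_width: 0.9
time_s: 11.6
ee_pos: [485.8, -278.4, 261.6]
ee_rot: [-148.9, 89.9, 111.7]
force: [0.3, -0.5, -0.1]
gripper_width: 0.5
```

View pics/s5.png

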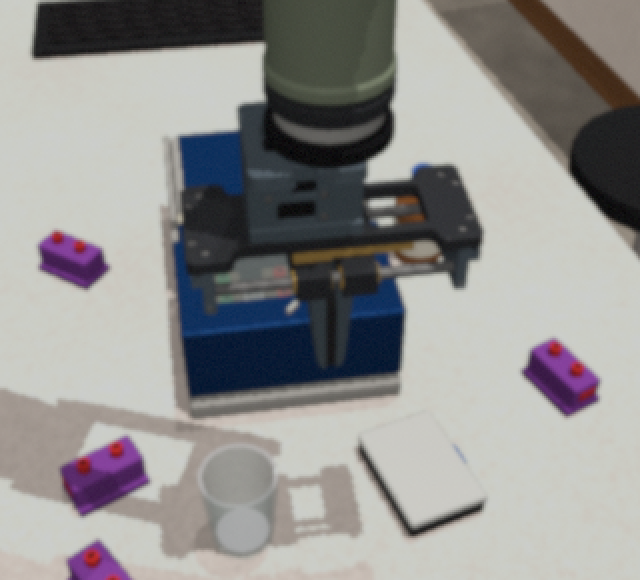

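View pics/t5.png

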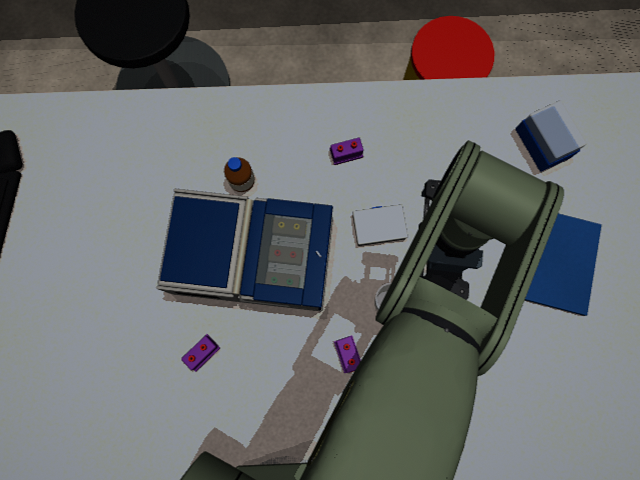

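The hood lies flat and shut (front edge at about x=333 in the top view), and the three modules show in a row through the window. The bottle (239,172), case (380,225) and beaker are unmoved, and the arm is clear.

```bash
python3 -c "
from workcell import env
print(env.state()['force'].round(1)); print(env.job_done())"
```

```text
[-0.4 -0.1  0.2]
the job is handed in; nothing more can be done
None
```

I slid the red module in the middle bay about 55 mm home, then swung the hood down and pressed it shut. The job was handed in at about 12 s of the 58 s allowed, and no verdict was reported.

- **Module:** At the stop the push force rose to about 12 N with almost no further travel. A wrist view then showed the three module origins between x = -85.3 and -86.5 mm, within the limit of -88.5 mm but also within the 2 mm calibration error.
- **Hood:** I pushed it down along its arc at an estimated 1 rad/s or less; hood speed was not measured directly. Pressing the front rail stopped firmly at z = 116 mm with about 26 N. After I let go, the side and top pictures showed it staying shut.
- **Bystanders:** The bottle, beaker and sensor case looked unmoved in the pictures, with the beaker partly hidden from above. The arm was clear, with about 0 N on the tool.

None of the checks failed or disagreed.

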